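Slide a dropout blank out over the end of the filing ledge

TASK

On the filing ledge, push the flat aluminium blank back until its long side lies flat along the fence, and slide it along the ledge until its leading end (the one with the single large hole) sticks out about 30 mm past the ledge's open end, on the robot's left, so that its edge can be filed. Only push it with the fingertips: do not pick it up, and leave every other thing where it is. Finish with the blank lying flat on the ledge against the fence and the robot clear of it.

Things in the scene. Friction and masses are not known exactly. Their poses are not given: they have to be found in the camera images.
- ledge: Filing ledge: steel box section bolted to the bench, 150 mm wide (its x), 420 mm long (its y), flat top 50 mm up. Origin: centre of its underside. +y runs to the open end (robot's left), +x away from the robot; turned up to 17 degrees. A square bar, the fence, runs along the whole far side of the top: 20 mm wide, 16 mm high plus 3 mm screw heads, near face at x = +55 mm. Never moves in a run.
- ledge_end (a point): Point where the fence's near face meets the ledge's open end, at top height: in the ledge's frame x = +55, y = +210, z = +50 mm. The free top reaches from x = -75 to +55 mm, y = -210 to +210 mm.
- blank: Blank: loose flat aluminium plate, 80 mm wide (its x), 130 mm long (its y), 6 mm thick, 0.12 to 0.23 kg, on the ledge's top; at first wholly on it, skewed up to 13 degrees, its middle 17 to 33 mm short of its place at the fence (origin at x = +15 mm of the ledge). Origin: centre of its underside; +y to the leading end. Slides under a push of 1 to 3 N, stops when no longer pushed.
- blank_lead (a point): Middle of the blank's leading end face, at half thickness, 65 mm along +y from its centre. At a 30 mm overhang it lies at y = +240 mm of the ledge. The 18 mm hole is near this end, the two 8 mm holes near the other.
- stub: Bystander: aluminium tube stub, 36 mm across, 45 mm tall, standing on the ledge's top near the end away from the open one. Origin: centre of its underside.
- file: Bystander: flat hand file with a wooden handle, 350 mm long, up to 26 mm high, lying on the bench on the robot's side of the ledge. Origin: underside, near where blade and handle meet; +y points along the blade.
- hammer: Bystander: hammer lying on the bench beyond the ledge, 260 mm long. Origin at its underside, +x from handle to head.
- wrench: Bystander: flat spanner lying on the bench to one side. Origin at its underside.
- spray: Bystander: spray can, 66 mm across and 200 mm tall, standing on the bench to the left. Origin: centre of its underside.
- offcut: Bystander: white tube offcut, 44 mm across, 70 mm tall, standing on the bench on the robot's side of the ledge, to the right. Origin: centre of its underside.
- clamp: Bystander: grey C-clamp, about 100 by 150 mm, 14 mm thick, lying on the bench to one side. Origin at its underside, mid-frame.
Mind the look-alikes: they are no part of the job. What is meant by the blank is not black, purple or yellow, and is the smaller of those in its own colour.

How it is judged:
By the outcome, as a careful person would: the job done as asked, in the order asked, and still so for the second after the job is handed in, with the robot touching nothing.
It also fails if it takes over 64 s, if anything falls off the work surface, if the arm or the gripper's body presses on something with over 40 N, if the wrist force passes 120 N, or if a joint passes its speed limit or range.

ROBOT

A 6-joint arm with a two-finger parallel gripper is mounted at the origin on the work surface. World frame = base frame: x ahead of the robot, y to its left, z up, the work surface at z = 0. Lengths are in m, angles in rad, forces in N, time in s.
With the tool pointing down it reaches from about 0.375 to 0.9 m from the base axis. Payload 3.1 kg.
Tool frame: the origin (TCP) lies midway between the tips of the shut fingers; the grasp point (between the pads) lies 19 mm behind it; z points along the fingers, y is the line along which they close (so a half turn about z gives the same grasp; the last joint's range is limited). The gripper opens to 85 mm and grips with 20 to 120 N. Pads are 22 mm wide; open, the fingers measure 114 mm over their backs; the gripper's body (76 mm by 85 mm) begins 54 mm behind the grasp point. The pads swing forward as they close: fully open they stand 13 mm farther back than shut.
Start: joints at [-1.399, 0.527, 1.433, -0, 1.181, -0.178], TCP at [0.215, -0.587, 0.231] pointing down, gripper open.
Joint ranges: [-3.08, 3.08], [-0.75, 2.2], [0.22, 2.44], [-1.43, 4.57], [0, 2.65], [-2.85, 2.85]. Speed limits (rad/s): [2.79, 2.79, 3.14, 3.14, 3.14, 3.14].

INTERFACE

Orientations are given as a unit quaternion [x, y, z, w].
In Python, from station import manip gives the robot as it stands.
- The arm moves only by the tool step_arm, never from a script. Its argument "targets" is text: rows parted by semicolons, each of 4 numbers parted by spaces: the shift along the tool's x, y, z in mm, then the turn about the tool's z in degrees. A call has 1 to 12 rows; each row is the pose to reach, as a shift and turn from the pose commanded when the call began, along the tool's axes at that moment; what a row does not reach only later rows make up. A row lasts 1/10 s, in which the tool goes at most 50 mm and 8.59 degrees, less where a joint would pass 70% of its speed; a pose out of reach is approached as far as the arm can. A call with a gripper value outside its range is refused whole. "gripper" is the closure, from 0 (fully open) to 1 (shut), set as the call begins (left out, the last holds). The fingers move at their own pace and stop on an object; "squeeze" is the grip in N (left out, the last holds). Time passes only in rows, so rows that repeat a pose let the fingers close. It gives the time, the measured TCP pose, the force, the opening and the grip force at its end, in the units of the state.
- manip.sense(): the state, without advancing time (a new reading comes with each control period).
- manip.snapshot(name): name is "side" or "top" or "wrist"; returns the picture (384x512x3 uint8, red, green, blue); there is no depth.
- manip.get_calibration(name): a dict with "fov_y" (degrees; the focal length in pixels is half the picture's height over the tangent of half this angle, whatever the lens; pixels are square), "cx", "cy" (the principal point, pixels), "extrinsics" (4x4, takes a point from camera to world coordinates); the wrist camera has in their place "tool_from_camera" (4x4, takes a point from camera to tool coordinates, whose origin is the TCP and whose axes are the flange's). Camera axes: x right, y down, z forward; pixel columns grow to the right and rows downward; lengths in m; the calibration is good to about 2 mm. The wrist camera is an equidistant fisheye: a pixel r from the principal point sees the ray r / f radians off the axis. A picture is of the moment at which its call begins: read the wrist's pose just before it. get_calibration takes no time and is no camera call.
- manip.sign_off(): hands the job in; it is judged then, once.
Trained networks look in the newest picture that a camera, given by its name, has taken for a name from the list of things; names that differ only in an ending like _2 or _b are one class to them, and where a whole thing is asked for, a point or a joint stands for the part that bears it (a point fixed in the world has none). Each returns a list of dicts, best first, with "p" (0 to 1); they miss things now and then, are a little off and sometimes report something else, mostly with a low value. They report only what shows in the picture. A call takes as long as a camera call. They do not tell look-alikes from the thing itself.
- manip.recognise(camera, query): "position" ([column, row] in pixels, amid what is visible of it).
- manip.masks_of(camera, query): "pixels" (384x512 bool, what is visible of it) and "position" ([column, row] in pixels, amid what is visible of it).
- manip.mark_of(camera, query): "position" ([column, row] in pixels: a listed point, or the origin of a listed thing).
The state is a dict: "t": time; "q": joint angles; "qd": joint speeds; "tau": joint torques, N m; "tcp_pos": TCP position; "tool_rot": TCP orientation; "force": force on the tool from outside, world axes, zero at the start; "ft_torque": the same for the moment, N m; "finger_gap": opening from 0.0 (shut) to 1.0 (fully open); "gripper_force": force on a finger pad.
Only numpy, scipy, OpenCV 4.12 (cv2) and the standard library are available. Lean on these libraries where they do the work, as an engineer would, in place of code of your own. Each camera call takes 0.05 s, during which the arm holds its last target. There are 200 camera calls.

## Working session

There is one attempt and no reset: what is moved stays moved. The work goes in short steps, Python scripts to look and compute and a tool call to move; the robot and the scene stay as the last step left them, time stands still between calls to the robot, and variables do not carry over. Pictures are saved under pics/ and viewed, at most 10 in all, crops included, and the job is handed in when it is done.

Besides the shell and the picture viewer there is one more tool, called as name(argument=value, ...), one argument or row to a line, values as JSON. step_arm: Moves the arm, as the interface text tells. Its arguments: {"type":"object","properties":{"targets":{"type":"string"},"gripper":{"type":"number"},"squeeze":{"type":"number"}},"required":["targets"]}

```bash
mkdir -p pics
cat > h.py <<'E'
import numpy as np, cv2
from station import manip
def save(cam,name):
    im=manip.snapshot(cam); cv2.imwrite(f'pics/{name}.png',im[:,:,::-1]); return im
def ray(cam,uv):
    c=manip.get_calibration(cam); f=192/np.tan(np.radians(c['fov_y'])/2)
    T=np.array(c['extrinsics']); d=np.array([(uv[0]-c['cx'])/f,(uv[1]-c['cy'])/f,1])
    return T[:3,3],T[:3,:3]@d
def at_z(cam,uv,z):
    o,d=ray(cam,uv); return o+d*(z-o[2])/d[2]
def proj(cam,p):
    c=manip.get_calibration(cam); f=192/np.tan(np.radians(c['fov_y'])/2)
    T=np.linalg.inv(np.array(c['extrinsics'])); q=T[:3,:3]@np.array(p)+T[:3,3]
    return np.array([c['cx']+f*q[0]/q[2],c['cy']+f*q[1]/q[2]])
E
python3 - <<'E'
from h import *
a=save('top','top1'); 
for q,z in (('blank',.056),('blank_lead',.053),('ledge_end',.05),('ledge',0),('stub',.05),('file',0),('spray',0)):
    for d in manip.mark_of('top',q)[:3]: print(q,d['p'].__round__(2),np.round(d['position'],1),np.round(at_z('top',d['position'],z),3))
print(np.round(manip.get_calibration('top')['extrinsics'],3))
b=save('side','side1')
cv2.imwrite('pics/both1.png',cv2.resize(np.hstack([a,b])[:,:,::-1],(800,300)))
E
```

```text
blank 0.95 [336.6 172.6] [ 0.505 -0.298  0.056]
blank 0.91 [223.6 160. ] [0.551 0.088 0.056]
blank 0.91 [335.7 118.4] [ 0.694 -0.3    0.056]
blank_lead 0.96 [348.  183.5] [ 0.467 -0.336  0.053]
blank_lead 0.79 [355.6 117.9] [ 0.696 -0.37   0.053]
blank_lead 0.69 [174.5 287.6] [0.125 0.25  0.053]
ledge 0.81 [242.5 164.9] [0.542 0.025 0.   ]
stub 0.39 [293.1 167.9] [ 0.523 -0.15   0.05 ]
file 0.56 [222.3 199. ] [0.421 0.096 0.   ]
spray 0.71 [130.7 147.6] [0.608 0.425 0.   ]
[[-0.007 -0.995  0.104  0.329]
 [-1.     0.007 -0.004 -0.004]
 [ 0.003 -0.104 -0.995  1.336]
 [ 0.     0.     0.     1.   ]]
```

View pics/top1.png

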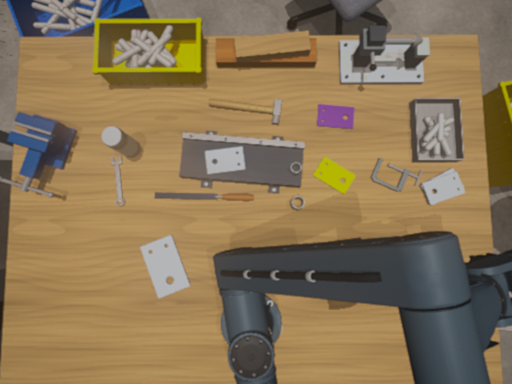

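View pics/side1.png

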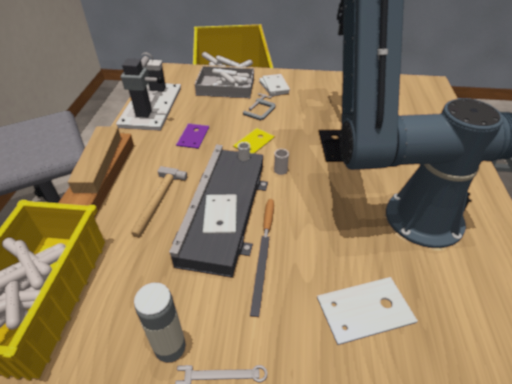

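Top view: silver plates are at (225,160) on the ledge, (164,267) on the bench (larger) and (442,187) on the bench at right. Yellow (334,175) and purple (336,117) plates are ruled out by colour. The one at (225,160) fits because it is the only plate on the ledge and a small one. I'll confirm it in a crop and measure.

```bash
cat >> h.py <<'E'
def blank_pose(cam,im,seed=None,z=.056):
    """mask -> polygon corners projected to z -> centre, yaw, dims"""
    ms=manip.masks_of(cam,'blank')
    out=[]
    for m in ms:
        cs,_=cv2.findContours(m['pixels'].astype(np.uint8),cv2.RETR_EXTERNAL,cv2.CHAIN_APPROX_NONE)
        c=max(cs,key=cv2.contourArea)[:,0,:]
        w=np.array([at_z(cam,p,z)[:2] for p in c])
        r=cv2.minAreaRect((w*1000).astype(np.float32)); out.append((round(m['p'],2),np.round(m['position'],1),np.round(cv2.boxPoints(r),0).tolist(),np.round(r[0],1),np.round(r[1],1),round(r[2],1)))
    return out
E
python3 - <<'E'
from h import *
im=cv2.imread('pics/top1.png')
s=manip.snapshot('top')
for o in blank_pose('top',s): print(o)
for n in ('ledge','stub','file'):
  for m in manip.masks_of('top',n)[:3]:
    c=max(cv2.findContours(m['pixels'].astype(np.uint8),cv2.RETR_EXTERNAL,cv2.CHAIN_APPROX_NONE)[0],key=cv2.contourArea)
    print(n,round(m['p'],2),np.round(m['position']),cv2.boundingRect(c))
cv2.imwrite('pics/crop1.png',cv2.resize(im[125:210,172:312],None,fx=5.6,fy=5.6,interpolation=cv2.INTER_CUBIC))
manip.snapshot('side')
for q,z in (('blank',.05),('blank_lead',.053),('ledge_end',.05),('ledge',0),('stub',.05)):
    for d in manip.mark_of('side',q)[:3]: print(q,d['p'].__round__(2),np.round(d['position'],1),np.round(at_z('side',d['position'],z),3))
E
```

```text
(0.85, array([337.1, 175.3]), [[431.0, -321.0], [497.0, -363.0], [562.0, -260.0], [496.0, -219.0]], array([ 496.7, -290.8]), array([121.4,  77.6]), 57.6)
(0.75, array([224. , 160.2]), [[499.0, 142.0], [517.0, 11.0], [602.0, 22.0], [584.0, 154.0]], array([550.4,  82.2]), array([ 85.9, 132.8]), 7.8)
(0.75, array([168.1, 263.5]), [[91.0, 302.0], [132.0, 195.0], [303.0, 261.0], [262.0, 368.0]], array([197. , 281.7]), array([182.7, 114.3]), 21.1)
(0.62, array([335.6, 117.4]), [[657.0, -359.0], [738.0, -367.0], [750.0, -241.0], [669.0, -233.0]], array([ 703.4, -299.9]), array([126.1,  81.3]), 84.3)
ledge 0.56 [253. 163.] (181, 131, 124, 63)
file 0.61 [208. 196.] (156, 193, 61, 7)
blank 0.95 [218.7 213.5] [0.558 0.087 0.05 ]
blank 0.68 [192.5 132.5] [ 0.705 -0.26   0.05 ]
blank 0.62 [257.6 141.1] [ 0.487 -0.235  0.05 ]
blank_lead 0.97 [195.7 126.3] [ 0.701 -0.291  0.053]
blank_lead 0.94 [265.  128.6] [ 0.469 -0.302  0.053]
blank_lead 0.6 [330.9 127.7] [ 0.25  -0.33   0.053]
ledge_end 0.88 [179.8 256.4] [0.626 0.232 0.05 ]
ledge_end 0.69 [258.9 111.6] [ 0.499 -0.407  0.05 ]
ledge 0.64 [226.8 210.9] [0.548 0.031 0.   ]
ledge 0.64 [220.7 215.4] [0.562 0.049 0.   ]
stub 0.58 [244.7 155.8] [ 0.519 -0.157  0.05 ]
```

View pics/crop1.png

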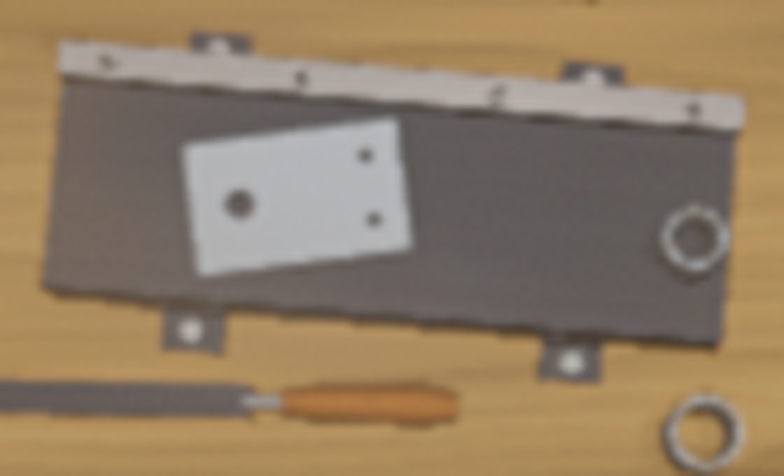

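Confirmed: the crop shows the blank with its large hole at the left (open) end, skewed, on the ledge. Screws mark the fence at top. Next I fit the ledge and blank poses.

```bash
cat > fit.py <<'E'
from h import *
from scipy.optimize import least_squares
def pix(c): c=np.array(c,float); return (c+.5)/5.6-.5+[172,125]
def fit(pts,x0):
    def res(v):
        R=cv2.Rodrigues(np.array([0,0,v[2]]))[0]
        return np.concatenate([proj('top',R@(np.array(m)/1000)+[v[0],v[1],0])-p for p,m in pts])
    s=least_squares(res,x0); return s.x,np.round(s.fun,1)
L=[(pix((60,42)),(75,210,66)),(pix((745,95)),(75,-210,66)),(pix((64,75)),(55,210,66)),(pix((743,128)),(55,-210,66)),(pix((43,288)),(-75,210,50)),(pix((720,342)),(-75,-210,50))]
l,r=fit(L,[.55,.03,-.1]); print('ledge',np.round(l,4),np.degrees(l[2]),r)
B=[(pix((183,146)),(40,65,56)),(pix((398,119)),(40,-65,56)),(pix((411,247)),(-40,-65,56)),(pix((200,275)),(-40,65,56))]
B=[(p,(a,b,c)) for p,(a,b,c) in B]
b,r=fit(B,[.55,.08,.1]); print('blank',np.round(b,4),np.degrees(b[2]),r)
E
python3 - <<'E'
from fit import *
c,s=np.cos(l[2]),np.sin(l[2]); R=np.array([[c,-s],[s,c]])
print('blank in ledge mm',(R.T@(b[:2]-l[:2])*1000).round(1),np.degrees(b[2]-l[2]))
print('ledge_end',l[:2]+R@[.055,.21])
s=manip.sense(); print({k:np.round(s[k],3) for k in s})
from scipy.spatial.transform import Rotation as Ro
print(Ro.from_quat(s['tool_rot']).as_matrix().round(3))
print(at_z('top',(293,167.9),.05))
E
```

```text
ledge [ 0.554   0.0257 -0.0871] -4.990726560207889 [ 0.1 -0.1  0.2  0.2 -1.2 -0.3  0.2  0.  -0.4 -0.   1.1  0.1]
blank [0.5519 0.0838 0.1213] 6.948016627089714 [ 0.3 -0.  -0.5  0.1  0.1  0.1 -0.  -0.1]
blank in ledge mm [-7.2 57.8] 11.938743187297604
ledge_end [0.62704162 0.23007121]
{'t': np.float64(1.0), 'q': array([-1.398,  0.528,  1.433, -0.   ,  1.181, -0.179]), 'qd': array([ 0.001, -0.   , -0.001,  0.001, -0.001,  0.001]), 'tau': array([ 0.0000e+00, -4.4232e+01, -1.7842e+01, -0.0000e+00,  1.0000e-03,
        0.0000e+00]), 'tcp_pos': array([ 0.215, -0.587,  0.231]), 'tool_rot': array([ 0.985,  0.175, -0.   , -0.   ]), 'force': array([0.692, 0.016, 0.077]), 'ft_torque': array([-0.029, -0.009, -0.02 ]), 'gripper_force': np.float64(0.0), 'finger_gap': np.float64(1.001)}
[[ 0.939  0.344 -0.   ]
 [ 0.344 -0.939  0.   ]
 [-0.    -0.    -1.   ]]
[ 0.52284354 -0.14977434  0.05      ]
```

step_arm(
  targets="443 -405 0 25.1; 443 -405 0 25.1; 443 -405 0 25.1; 443 -405 0 25.1; 443 -405 0 25.1; 443 -405 0 25.1; 443 -405 0 25.1; 443 -405 0 25.1; 443 -405 0 25.1; 443 -405 0 25.1; 443 -405 0 25.1; 443 -405 0 25.1",
  gripper=0,
)

```text
t: 2.2
tcp_pos: [0.4924, -0.0526, 0.2317]
tool_rot: [0.999, -0.044, 0.0, 0.0]
force: [0.5, -0.2, -0.4]
finger_gap: 1.001
gripper_force: 0.0
```

step_arm(
  targets="0 0 50; 0 0 100 0",
)

```text
schema error: expected 4 numbers
```

step_arm(
  targets="0 0 50 0; 0 0 100 0; 0 0 150 0; 0 0 175 0; 0 0 183 0; 0 0 183 0; 0 0 185 0; 0 0 187 0; 0 0 188 0; 0 0 188 0",
)

```text
t: 3.2
tcp_pos: [0.492, -0.0547, 0.0441]
tool_rot: [0.999, -0.044, 0.001, 0.0]
force: [-0.2, -0.4, -0.2]
finger_gap: 0.997
gripper_force: 0.0
```

step_arm(
  targets="0 0 1 0; 0 0 2 0; 0 0 3 0; 0 0 4 0; 0 0 5 0; 0 0 5 0",
)

```text
t: 3.8
tcp_pos: [0.4914, -0.0545, 0.0381]
tool_rot: [0.999, -0.044, -0.0, -0.0]
force: [0.8, 0.1, -0.1]
finger_gap: 1.004
gripper_force: 0.0
```

step_arm(
  targets="0 0 1 0; 0 0 1 0; 0 0 1 0",
)

```text
t: 4.1
tcp_pos: [0.4915, -0.0545, 0.0373]
tool_rot: [0.999, -0.044, -0.0, -0.0]
force: [0.3, 0.3, -0.5]
finger_gap: 1.005
gripper_force: 0.0
```

step_arm(
  targets="0 0 1 0; 0 0 1 0; 0 0 1 0",
)

```text
t: 4.4
tcp_pos: [0.4916, -0.0546, 0.0369]
tool_rot: [0.999, -0.044, 0.0, 0.0]
force: [-0.8, 0.3, 5.2]
finger_gap: 1.002
gripper_force: 2.5
```

step_arm(
  targets="0 0 -3 0; -15 0 -3 0; -29 -20 -3 0; -29 -60 -3 0; -29 -100 -3 0; -29 -135 -3 0; -29 -143 -3 0; -25 -143 -3 0; -20 -143 -3 0; -15 -143 -3 0; -10 -143 -3 0; -5 -143 -3 0",
)

```text
t: 5.6
tcp_pos: [0.499, 0.0874, 0.0392]
tool_rot: [0.999, -0.044, -0.001, -0.0]
force: [-1.5, 0.4, 0.8]
finger_gap: 0.998
gripper_force: 0.5
```

Run:
```python
from h import *
t=save('top','top2');s=save('side','side2')
s_=cv2.resize(s[130:290,150:310],(400,400),interpolation=3);t_=cv2.resize(t[115:215,170:270],(400,400),interpolation=3)
cv2.imwrite('pics/c2.png',np.hstack([t_,s_])[:,:,::-1])
```

```text
(no output)
```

View pics/c2.png

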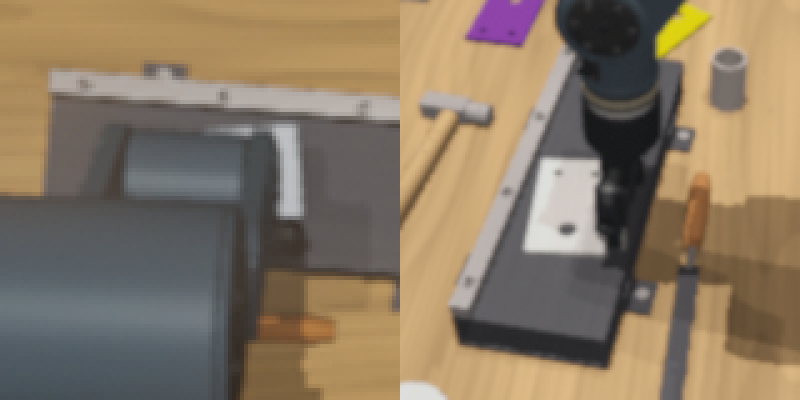

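The picture shows the plate squaring up against the two fingers, with a gap left to the fence. I continue the push.

step_arm(
  targets="4 0 0 0; 8 0 0 0; 12 0 0 0; 15 0 0 0; 17 0 0 0; 19 0 0 0; 20 0 0 0; 20 0 0 0",
)

```text
t: 6.5
tcp_pos: [0.5189, 0.0866, 0.0393]
tool_rot: [0.999, -0.044, -0.0, 0.0]
force: [-1.1, 0.9, 0.8]
finger_gap: 1.005
gripper_force: 0.4
```

step_arm(
  targets="1 0 0 0; 2 0 0 0; 3 0 0 0; 4 0 0 0; 4 0 0 0",
)

```text
t: 7.0
tcp_pos: [0.5234, 0.0862, 0.0393]
tool_rot: [0.999, -0.044, 0.0, 0.0]
force: [-0.4, 0.6, -0.5]
finger_gap: 1.0
gripper_force: 0.3
```

step_arm(
  targets="1 0 0 0; 2 0 0 0; 2 0 0 0",
)

```text
t: 7.3
tcp_pos: [0.5245, 0.0862, 0.0393]
tool_rot: [0.999, -0.044, -0.0, -0.0]
force: [-2.7, 0.1, 0.8]
finger_gap: 1.006
gripper_force: 1.0
```

step_arm(
  targets="1 0 0 0; 2 0 0 0; 2 0 0 0",
)

```text
t: 7.6
tcp_pos: [0.5246, 0.0862, 0.0391]
tool_rot: [0.999, -0.044, -0.002, -0.0]
force: [-5.4, 0.9, 2.8]
finger_gap: 1.001
gripper_force: 2.7
```

step_arm(
  targets="1 0 0 0; 1 0 0 0; 1 0 0 0",
)

```text
t: 7.9
tcp_pos: [0.5246, 0.0862, 0.0391]
tool_rot: [0.999, -0.044, -0.003, -0.0]
force: [-7.1, 0.8, 4.0]
finger_gap: 1.001
gripper_force: 3.4
```

step_arm(
  targets="-5 0 0 0; -20 0 0 0; -25 0 -40 0; -25 0 -80 0; 0 40 -80 -8; 20 80 -80 -16; 46 118 -80 -24; 46 118 -80 -32; 46 118 -80 -40; 46 118 -80 -48; 46 118 -80 -56; 46 118 -80 -64",
)

```text
t: 9.1
tcp_pos: [0.5651, -0.0364, 0.1196]
tool_rot: [0.869, 0.495, 0.001, 0.001]
force: [0.3, -0.5, -0.0]
finger_gap: 1.005
gripper_force: 0.0
```

step_arm(
  targets="0 0 0 -8; 0 0 0 -16; 0 0 0 -24; 0 0 0 -26; 0 0 0 -26; 0 0 0 -26",
  gripper=0.6,
)

```text
t: 9.7
tcp_pos: [0.5643, -0.036, 0.1195]
tool_rot: [0.738, 0.675, 0.001, 0.001]
force: [1.0, 0.1, 0.1]
finger_gap: 0.396
gripper_force: 0.0
```

Run:
```python
from h import *
s=manip.sense(); print(s['tcp_pos'],s['finger_gap'],s['tool_rot'])
t=save('top','top3');s=save('side','side3');w=save('wrist','wrist3')
t_=cv2.resize(t[115:215,170:270],(400,400),interpolation=3)
cv2.imwrite('pics/c3.png',np.hstack([t_,cv2.resize(w,(400,300))[:,:] if 0 else cv2.copyMakeBorder(cv2.resize(w,(400,300)),0,100,0,0,cv2.BORDER_CONSTANT)])[:,:,::-1])
for q,z in (('blank',.05),('blank_lead',.053),('ledge_end',.05)):
    for d in manip.mark_of('side',q)[:3]: print(q,d['p'].__round__(2),np.round(d['position'],1),np.round(at_z('side',d['position'],z),3))
```

```text
[ 0.564322   -0.03604946  0.11953277] 0.395659328527879 [7.37574494e-01 6.75264930e-01 5.45777369e-04 9.17838546e-04]
blank 0.92 [254.2 141.2] [ 0.498 -0.234  0.05 ]
blank 0.89 [191.1 132.7] [ 0.709 -0.258  0.05 ]
blank 0.88 [338.9 146.6] [ 0.229 -0.233  0.05 ]
blank_lead 0.9 [333.6 128.1] [ 0.241 -0.329  0.053]
blank_lead 0.84 [204.1 229. ] [0.585 0.146 0.053]
blank_lead 0.8 [197.2 124.3] [ 0.698 -0.303  0.053]
ledge_end 0.82 [181.5 256.4] [0.622 0.231 0.05 ]
```

View pics/c3.png

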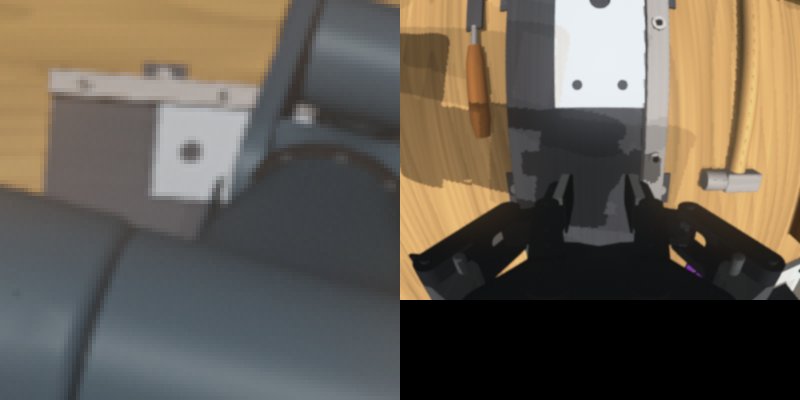

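The blank is now parallel to and against the fence: top crop lead edge at (157,105)–(150,193), and the wrist view shows its trailing end square to the fence at row ~107. Next, its position along the ledge.

```bash
cat > led.py <<'E'
from fit import *
c,s=np.cos(l[2]),np.sin(l[2]); R=np.array([[c,-s],[s,c]])
def toL(p): return (R.T@(np.array(p)[:2]-l[:2])*1000).round(1)
from scipy.spatial.transform import Rotation as Ro
def wpt(uv,z,S):
    C=manip.get_calibration('wrist'); f=192/np.tan(np.radians(C['fov_y'])/2)
    v=np.array([uv[0]-C['cx'],uv[1]-C['cy']]); r=np.hypot(*v); a=r/f
    d=np.r_[v/r*np.sin(a),np.cos(a)]; T=np.array(C['tool_from_camera']); Rt=Ro.from_quat(S['tool_rot']).as_matrix()
    o=Rt@T[:3,3]+S['tcp_pos']; d=Rt@T[:3,:3]@d; return o+d*(z-o[2])/d[2]
E
python3 - <<'E'
from led import *
S=manip.sense(); print(toL(S['tcp_pos']))
for p in ((157,105),(150,193)): print('lead',toL(at_z('top',(np.array(p)+.5)/4-.5+[170,115],.056)))
for p in ((555,107),(644,107)): print('trail',toL(wpt((np.array(p)-[400,0])*1.28,.056,S)))
for p in ((645,107),): print('fence',toL(wpt((np.array(p)-[400,0])*1.28,.05,S)))
E
```

```text
ledge [ 0.554   0.0257 -0.0871] -4.990726560207889 [ 0.1 -0.1  0.2  0.2 -1.2 -0.3  0.2  0.  -0.4 -0.   1.1  0.1]
blank [0.5519 0.0838 0.1213] 6.948016627089714 [ 0.3 -0.  -0.5  0.1  0.1  0.1 -0.  -0.1]
[ 14.9 -60.4]
lead [ 53.7 118.1]
lead [-23.  117.1]
trail [-24.  -10.6]
trail [ 55.2 -10.6]
fence [ 57.3 -11.1]
```

step_arm(
  targets="0 0 40 0; 0 0 60 0; 0 0 68 0; 0 0 70 0; 0 0 71 0; 0 0 72 0; 0 0 72 0",
)

```text
t: 10.7
tcp_pos: [0.5623, -0.0354, 0.0492]
tool_rot: [0.737, 0.676, -0.001, -0.001]
force: [-5.4, 1.2, 9.6]
finger_gap: 0.403
gripper_force: 5.3
```

step_arm(
  targets="0 0 1 0; 0 0 2 0; 0 0 2 0",
)

```text
t: 11.0
tcp_pos: [0.5623, -0.0354, 0.0491]
tool_rot: [0.737, 0.676, -0.001, -0.001]
force: [-7.7, 1.4, 23.6]
finger_gap: 0.399
gripper_force: 11.8
```

step_arm(
  targets="0 0 1 0; 0 0 2 0; 0 0 2 0",
)

```text
t: 11.3
tcp_pos: [0.5623, -0.0354, 0.0491]
tool_rot: [0.737, 0.676, -0.0, -0.0]
force: [-9.6, 1.6, 35.9]
finger_gap: 0.396
gripper_force: 18.4
```

step_arm(
  targets="0 0 -8 0; 0 0 -8 0; 10 0 -8 0; 25 0 -8 0; 33 0 -8 0; 38 0 -8 0; 44 0 -8 0; 50 0 -8 0; 57 0 -8 0; 64 0 -8 0; 71 0 -8 0; 78 0 -8 0",
)

```text
t: 12.5
tcp_pos: [0.5703, 0.0425, 0.0513]
tool_rot: [0.737, 0.676, 0.0, -0.0]
force: [-0.3, -1.1, -0.9]
finger_gap: 0.401
gripper_force: 0.5
```

step_arm(
  targets="7 0 0 0; 14 0 0 0; 21 0 0 0; 28 0 0 0; 35 0 0 0; 42 0 0 0; 49 0 0 0; 56 0 0 0; 62 0 0 0; 66 0 0 0; 68 0 0 0; 68 0 0 0",
)

```text
t: 13.7
tcp_pos: [0.5763, 0.1101, 0.0514]
tool_rot: [0.737, 0.676, 0.0, -0.0]
force: [1.1, 0.5, -0.2]
finger_gap: 0.397
gripper_force: 0.0
```

Run:
```python
from led import *
S=manip.sense(); print(toL(S['tcp_pos']),S['tcp_pos'],S['force'])
s=save('side','side4');w=save('wrist','wrist4')
s_=cv2.resize(s[130:290,130:290],(400,400),interpolation=3)
cv2.imwrite('pics/c4.png',np.hstack([s_,cv2.copyMakeBorder(cv2.resize(w,(400,300)),0,100,0,0,cv2.BORDER_CONSTANT)])[:,:,::-1])
```

```text
ledge [ 0.554   0.0257 -0.0871] -4.990726560207889 [ 0.1 -0.1  0.2  0.2 -1.2 -0.3  0.2  0.  -0.4 -0.   1.1  0.1]
blank [0.5519 0.0838 0.1213] 6.948016627089714 [ 0.3 -0.  -0.5  0.1  0.1  0.1 -0.  -0.1]
[14.9 86.1] [0.57626481 0.11008412 0.05137465] [ 1.11455895  0.54314915 -0.1767684 ]
```

View pics/c4.png

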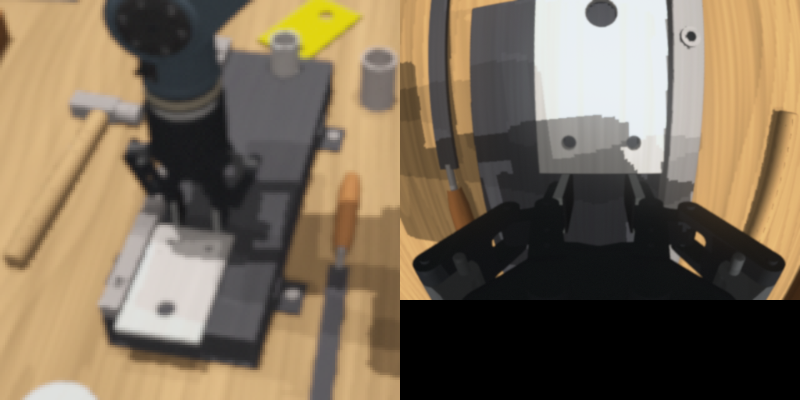

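The blank slid along the fence. In the side crop its lead end is at (115,330)–(198,343), just past the ledge end; in the wrist view its trailing edge is at row 173, square against the fingertips.

Run:
```python
from led import *
S=manip.sense()
for p in ((115,330),(198,343)): print('lead',toL(at_z('side',(np.array(p)+.5)/2.5-.5+[130,130],.056)))
for p in ((541,173),(661,173)): print('trail',toL(wpt((np.array(p)-[400,0])*1.28,.056,S)))
# ledge open-end edge seen in side
print('ledge end corner', toL(at_z('side',(np.array((262,366))+.5)/2.5-.5+[130,130],.0)))
```

```text
ledge [ 0.554   0.0257 -0.0871] -4.990726560207889 [ 0.1 -0.1  0.2  0.2 -1.2 -0.3  0.2  0.  -0.4 -0.   1.1  0.1]
blank [0.5519 0.0838 0.1213] 6.948016627089714 [ 0.3 -0.  -0.5  0.1  0.1  0.1 -0.  -0.1]
lead [ 55.9 231.4]
lead [-23.4 230.8]
trail [-22.3  99.4]
trail [55.  99.3]
ledge end corner [-76.2 208.5]
```

step_arm(
  targets="3 0 0 0; 6 0 0 0; 9 0 0 0; 11 0 0 0; 11 0 0 0; 11 0 0 0",
)

```text
t: 14.4
tcp_pos: [0.5771, 0.121, 0.0513]
tool_rot: [0.737, 0.676, 0.0, -0.0]
force: [-0.8, -1.1, 0.2]
finger_gap: 0.4
gripper_force: 0.0
```

step_arm(
  targets="-3 0 0 0; -15 0 0 0; -40 0 0 0; -60 0 -30 0; -70 0 -80 0; -120 0 -110 0; -170 0 -110 0; -220 0 -110 0; -220 0 -110 0",
)

```text
t: 15.3
tcp_pos: [0.5581, -0.1047, 0.1622]
tool_rot: [0.739, 0.673, -0.0, 0.002]
force: [-0.1, -0.2, 0.4]
finger_gap: 0.402
gripper_force: 0.0
```

Run:
```python
from led import *
S=manip.sense(); print(toL(S['tcp_pos']),S['tcp_pos'])
s=save('side','side5');t=save('top','top5')
s_=cv2.resize(s[200:300,150:250],(400,400),interpolation=3)
t_=cv2.resize(t[115:215,165:265],(400,400),interpolation=3)
cv2.imwrite('pics/c5.png',np.hstack([s_,t_])[:,:,::-1])
```

```text
ledge [ 0.554   0.0257 -0.0871] -4.990726560207889 [ 0.1 -0.1  0.2  0.2 -1.2 -0.3  0.2  0.  -0.4 -0.   1.1  0.1]
blank [0.5519 0.0838 0.1213] 6.948016627089714 [ 0.3 -0.  -0.5  0.1  0.1  0.1 -0.  -0.1]
[  15.4 -129.5] [ 0.55806653 -0.10473021  0.16215672]
```

View pics/c5.png

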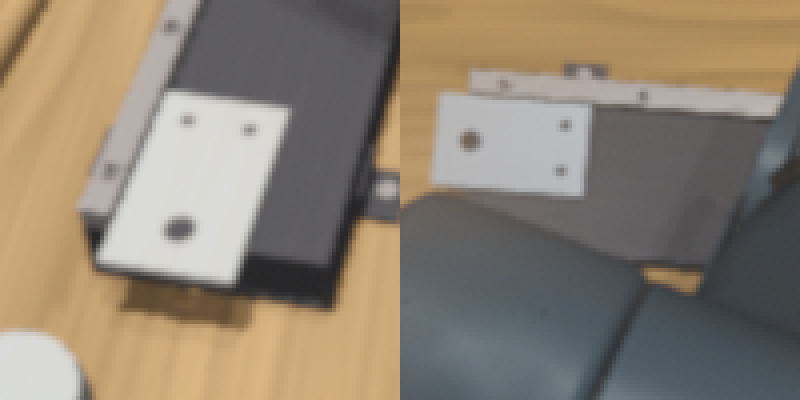

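Both views show the blank flat along the fence with its large-hole end overhanging. Side-crop corners are (96,268), (240,284), (292,107) and (166,90); top-crop corners are (440,93), (591,103), (584,195) and (432,185). I'll put numbers on it.

Run:
```python
from led import *
for p in ((97,266),(240,282),(292,107),(166,90)): print('side',toL(at_z('side',(np.array(p)+.5)/4-.5+[150,200],.056)))
for p in ((440,93),(591,103),(584,195),(432,185)): print('top',toL(at_z('top',(np.array(p)-[400,0]+.5)/4-.5+[165,115],.056)))
for p in ((470,70),(470,90)): print('fence end',toL(at_z('top',(np.array(p)-[400,0]+.5)/4-.5+[165,115],.066)))
print('fence end side',toL(at_z('side',(np.array((80,207))+.5)/4-.5+[150,200],.066)),toL(at_z('side',(np.array((332,265))+.5)/4-.5+[150,200],.05)))
manip.snapshot('side')
for q in ('blank_lead','ledge_end'):
  for d in manip.mark_of('side',q)[:3]: print(q,round(d['p'],2),toL(at_z('side',d['position'],.052)))
```

```text
ledge [ 0.554   0.0257 -0.0871] -4.990726560207889 [ 0.1 -0.1  0.2  0.2 -1.2 -0.3  0.2  0.  -0.4 -0.   1.1  0.1]
blank [0.5519 0.0838 0.1213] 6.948016627089714 [ 0.3 -0.  -0.5  0.1  0.1  0.1 -0.  -0.1]
side [ 55.9 243.8]
side [-27.4 238.8]
side [-24.2 107.4]
side [ 57.9 108.8]
top [ 54.7 236.6]
top [ 56.4 106.3]
top [-23.8 105. ]
top [-25.6 235.3]
fence end [ 74.5 210.8]
fence end [ 57.2 209.1]
fence end side [ 75.7 212.9] [-74.8 213.9]
blank_lead 0.98 [ 168.5 -301.2]
blank_lead 0.74 [-281.  -372.6]
blank_lead 0.62 [ -63.6 -331.6]
ledge_end 0.64 [ 58.6 207.7]
ledge_end 0.61 [-134.1 -143.3]
```

Overhang reads about 27 mm, so I'll nudge it 3 mm more and then press it once more against the fence.

step_arm(
  targets="50 0 0 0; 100 0 0 0; 150 0 30 0; 160 0 70 0; 180 0 110 0; 205 0 110 0; 215 0 110 0; 220 0 110 0; 221 0 110 0; 222 0 110 0; 223 0 110 0; 223 0 110 0",
)

```text
t: 16.75
tcp_pos: [0.5775, 0.1231, 0.0514]
tool_rot: [0.738, 0.675, 0.0, 0.0]
force: [-0.2, 0.3, -0.7]
finger_gap: 0.399
gripper_force: 0.0
```

step_arm(
  targets="-3 0 0 0; -25 0 0 0; -25 0 -40 0; -25 0 -80 0; -15 -40 -80 8; 20 -80 -80 16; 55 -110 -80 24; 73 -110 -80 32; 73 -110 -80 40; 73 -110 -80 48; 73 -110 -80 56; 73 -110 -80 64",
  gripper=0.6,
)

```text
t: 17.95
tcp_pos: [0.4742, 0.2056, 0.1314]
tool_rot: [0.984, 0.179, 0.0, 0.0]
force: [-0.4, 0.2, 0.5]
finger_gap: 0.403
gripper_force: 0.0
```

step_arm(
  targets="0 0 0 8; 0 0 0 16; 0 0 0 24; 0 0 0 26; 0 0 0 26; 0 0 0 26; 0 0 0 26",
  gripper=0,
)

```text
t: 18.65
tcp_pos: [0.4742, 0.2058, 0.1314]
tool_rot: [0.999, -0.043, 0.0, -0.0]
force: [0.3, -0.1, 0.6]
finger_gap: 1.0
gripper_force: 0.0
```

Run:
```python
from led import *
S=manip.sense(); print(toL(S['tcp_pos']),S['tcp_pos'],S['tool_rot'],S['finger_gap'])
```

```text
ledge [ 0.554   0.0257 -0.0871] -4.990726560207889 [ 0.1 -0.1  0.2  0.2 -1.2 -0.3  0.2  0.  -0.4 -0.   1.1  0.1]
blank [0.5519 0.0838 0.1213] 6.948016627089714 [ 0.3 -0.  -0.5  0.1  0.1  0.1 -0.  -0.1]
[-95.1 172.5] [0.47421041 0.20576352 0.13135396] [ 9.99053550e-01 -4.34971696e-02  1.12947669e-05 -1.51712424e-06] 1.0002940015943522
```

step_arm(
  targets="0 0 45 0; 0 0 80 0; 0 0 92 0; 0 0 92 0; 15 0 92 0; 30 0 92 0; 45 0 92 0; 52 0 92 0; 56 0 92 0; 58 0 92 0; 59 0 92 0; 59 0 92 0",
)

```text
t: 19.85
tcp_pos: [0.5324, 0.2008, 0.0394]
tool_rot: [0.999, -0.044, -0.0, 0.0]
force: [-0.1, -1.2, 0.4]
finger_gap: 0.998
gripper_force: 0.0
```

step_arm(
  targets="1 0 0 0; 2 0 0 0; 2 0 0 0",
)

```text
t: 20.15
tcp_pos: [0.5345, 0.2007, 0.0392]
tool_rot: [0.999, -0.044, -0.001, 0.0]
force: [0.1, 1.0, 0.4]
finger_gap: 1.001
gripper_force: 0.4
```

step_arm(
  targets="1 0 0 0; 2 0 0 0; 2 0 0 0",
)

```text
t: 20.45
tcp_pos: [0.5348, 0.2006, 0.0391]
tool_rot: [0.999, -0.044, -0.002, 0.0]
force: [-4.5, 0.2, 2.4]
finger_gap: 0.997
gripper_force: 2.4
```

step_arm(
  targets="1 0 0 0; 1 0 0 0; 1 0 0 0",
)

```text
t: 20.75
tcp_pos: [0.5349, 0.2006, 0.0391]
tool_rot: [0.999, -0.044, -0.003, 0.0]
force: [-5.7, 2.1, 3.5]
finger_gap: 1.002
gripper_force: 3.3
```

step_arm(
  targets="-4 0 0 0; -20 0 0 0; -50 0 0 0; -65 0 -40 0; -65 0 -90 0; -65 40 -130 0; -65 90 -140 0; -65 140 -140 0; -65 190 -140 0; -65 240 -140 0; -65 290 -140 0; -65 290 -140 0",
)

```text
t: 21.95
tcp_pos: [0.4498, -0.0891, 0.18]
tool_rot: [0.999, -0.047, 0.003, 0.002]
force: [-0.4, 0.2, -0.5]
finger_gap: 0.998
gripper_force: 0.0
```

Run:
```python
from led import *
s=save('side','side6');t=save('top','top6')
s_=cv2.resize(s[200:300,150:250],(400,400),interpolation=3)
t_=cv2.resize(t[115:215,165:265],(400,400),interpolation=3)
cv2.imwrite('pics/c6.png',np.hstack([s_,t_])[:,:,::-1])
for o in blank_pose('top',t): print(o[0],o[1],toL(np.array(o[3])/1000),o[4:])
```

```text
ledge [ 0.554   0.0257 -0.0871] -4.990726560207889 [ 0.1 -0.1  0.2  0.2 -1.2 -0.3  0.2  0.  -0.4 -0.   1.1  0.1]
blank [0.5519 0.0838 0.1213] 6.948016627089714 [ 0.3 -0.  -0.5  0.1  0.1  0.1 -0.  -0.1]
0.94 [335.2 174.4] [ -30.3 -319.1] (array([126.9,  79.5]), 58.2)
0.91 [188.2 149.7] [ 14.8 175. ] (array([131.5,  80.6]), 84.8)
0.87 [334.8 117. ] [ 175.4 -312.9] (array([121.9,  79. ]), 84.3)
0.77 [339.3 255.9] [-299.5 -349.3] (array([102.5, 165.8]), 7.5)
```

View pics/c6.png

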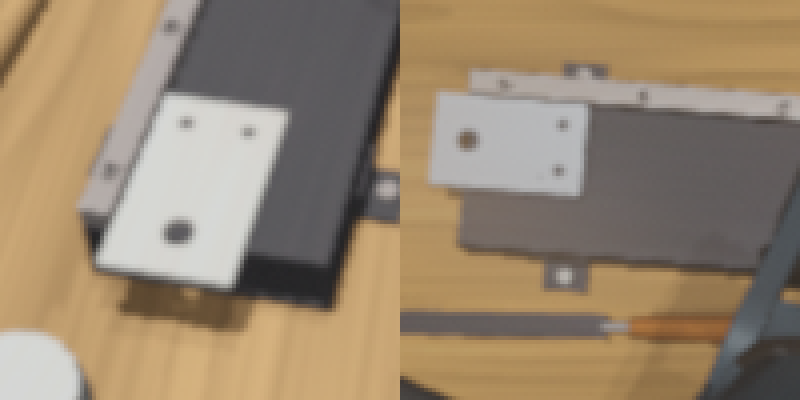

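The blank lies flat against the fence with the large-hole end out. Its mask centre is at (14.8, 175.0) mm in the ledge frame, against an ideal of (15, 175). The file, stub and other things are unmoved.

```bash
python3 -c "
from station import manip
print(manip.sign_off())"
```

```text
the job is handed in; nothing more can be done
None
```

I pushed the blank flat along the fence with its large-hole end about 30 mm past the open end, then moved the robot clear and handed the job in at about 22 s; no verdict came back.

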